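# Turn a wax tablet over with the tipping tray

### The job

The wax tablet lies in the hinged tray with its relief side down. Take the tray's grip bar and tip the tray up and over, so that the tablet slides to the hinge and tumbles onto the cork bed relief side up, then lower the tray back to its rest (do not let it drop) and let go. Do not touch the soft tablet with the robot, and leave the cup and the candle beside the stand where they are.

Things in the scene. Friction and masses are not known exactly. Their poses are not given: they have to be found in the camera images.
- turner: The turnover stand, a plywood board 160 x 262 mm fixed to the worktop. Origin: underside, midway along and below the hinge line, which lies 24 mm higher. Its x axis runs along the hinge; the tipping tray rests on its +y side, the cork bed lies on its -y side; z up. At yaw 0 x points away from the robot and the tray is to the robot's left.
- tray (a joint): Hinge angle of the wooden tipping tray (0.3 kg): 0 = level at rest, grows as the grip bar is lifted up and over the hinge towards the bed; 1.57 = upright; hard stop at 2.0. Nearly frictionless: released below about 1.4 it falls back, well past upright it falls on to its stop. The tablet slides to the hinge lip and topples over it onto the bed at or soon after upright (1.55 to 1.7).
- grip (a point): Middle of the tray's grip bar: round steel, 12 mm thick, 116 mm long, parallel to the hinge, on two thin arms 54 mm either side; bar centre 44 mm clear of the tray wall. At rest it is 170 mm from the hinge line on the stand's +y side, 45 mm above the worktop; turns with the tray. The bar turns between the fingers, so a gripper pointing down can stay so.
- bed (a point): Centre of the top face of the cork bed, 18 mm above the worktop, 64 mm on the -y side of the hinge line; the bed is 136 mm along the hinge and 120 mm across, with rims 20 mm high on its three outer sides. Axes as the stand's.
- tablet: Cream-white wax tablet 95 x 70 x 16 mm, about 90 g, brass eyelet near one short side; starts in the tray, 95 mm side roughly along the hinge. Origin at its centre; x along the 95 mm side, y along the 70 mm side. z points out of the plain back, which is up at the start; the face with raised border and leaf sprig looks along -z, so z must finally point down.
- cup_by_bed: Clear plastic measuring cup 65 mm wide and 81 mm high standing loose just beyond the stand's +x side, beside the bed; origin at its underside. A bystander.
- candle: White candle 75 mm wide and 102 mm high standing loose just beyond the stand's +x side, beside the tray; origin at its underside. A bystander.
- tray_floor (a point): Middle of the tray's inner floor, 63 mm from the hinge line; turns with the tray. Inside the tray is 120 mm along the hinge and runs from 6 to 120 mm from the hinge line; its floor is level with the hinge line (24 mm above the worktop at rest), its walls are 18 mm high, but at the hinge there is only a lip 10 mm high and 6 mm thick.
There are look-alikes about, which are no part of the job. Several things have the shape of the tablet; the one meant has the colours described above.

How it is judged:
By the outcome, as a careful person would: the job done as asked, in the order asked, and still so for the second after the job is handed in, with the robot touching nothing.
It also fails if it takes over 48 s, if anything falls off the work surface, if the arm or the gripper's body presses on something with over 40 N, if the wrist force passes 120 N, or if a joint passes its speed limit or range.

### The arm

A 6-joint arm with a two-finger parallel gripper is mounted at the origin on a cart in front of the work surface, level with it; the furniture and walls round the work are solid. World frame = base frame: x ahead of the robot, y to its left, z up, the work surface at z = 0. Lengths are in m, angles in degrees, forces in N, time in s.
With the tool pointing down it reaches from about 0.35 to 0.775 m from the base axis. Payload 7.3 kg.
Tool frame: the origin (TCP) lies midway between the tips of the shut fingers; the grasp point (between the pads) lies 19 mm behind it (env.grip_depth is the distance from the TCP to the grasp point, in m); z points along the fingers, y is the line along which they close (so a half turn about z gives the same grasp; the last joint's range is limited). The gripper opens to 92 mm and grips with 3 to 60 N. Pads are 19 mm wide; open, the fingers measure 130 mm over their backs; the gripper's body (75 mm by 190 mm) begins 47 mm behind the grasp point.
Start: joints at [-83.136, 19.595, 87.324, -0, 73.075, -8.365], TCP at [0.138, -0.507, 0.227] pointing down, gripper open.
Joint ranges: [-145.02, 145.02], [-44.19, 115.74], [2.07, 154.8], [-57.11, 237.11], [16.16, 152.29], [-177.93, 177.93]. Speed limits (degrees/s): [147.25, 147.25, 180, 180, 180, 180].

### API

Orientations are given as a 3x3 rotation matrix whose columns are the frame's x, y, z axes.
In Python, from bench import env, optics, boxes_of, pinpoint gives the robot as it stands.
- The arm moves only by the tool step_arm, never from a script. Its argument "motion" is a list of rows, each an object of numbers: "claw": the finger opening in cm, from 0 to 9.18; "x", "y", "z": the shift along the tool's x, y, z in cm; "spin": the turn about the tool's z in degrees. A call has exactly 8 rows; each row is the pose to reach, as a shift and turn from the pose commanded when the call began, along the tool's axes at that moment; what a row does not reach only later rows make up. A row lasts 1/8 s, in which the tool goes at most 62.5 mm and 10.7 degrees, less where a joint would pass 70% of its speed; a pose out of reach is approached as far as the arm can. A call with a gripper value outside its range is refused whole. The fingers move at their own pace and stop on an object; the grip force is fixed at half the most. Time passes only in rows, so rows that repeat a pose let the fingers close, or fill a call up. It gives the time, the measured TCP pose, the force, the opening and the grip force at its end, in the units of the state.
- env.state(): the state, without advancing time (a new reading comes with each control period).
- optics.snapshot(name): name is "side" or "top" or "wrist"; returns the picture (384x512x3 uint8, red, green, blue); there is no depth.
- optics.camera_info(name): a dict with "K" (3x3 intrinsics, pixels), "eye" and "rotation" of the camera in the world. Camera axes: x right, y down, z forward; pixel columns grow to the right and rows downward; lengths in m; the calibration is good to about 2 mm. A picture is of the moment at which its call begins: read the wrist's pose just before it. camera_info takes no time and is no camera call; for the wrist camera it gives the pose at the moment of the call.
- env.sign_off(): hands the job in; it is judged then, once.
Trained networks look in the newest picture that a camera, given by its name, has taken for a name from the list of things; names that differ only in an ending like _2 or _b are one class to them, and where a whole thing is asked for, a point or a joint stands for the part that bears it (a point fixed in the world has none). Each returns a list of dicts, best first, with "score" (0 to 1); they miss things now and then, are a little off and sometimes report something else, mostly with a low value. They report only what shows in the picture. A call takes as long as a camera call. They do not tell look-alikes from the thing itself.
- boxes_of(camera, name): "position" ([x, y, z] in m, in the coordinates of the camera as it stood for that picture, good to about 4 mm: the middle of the surface that is visible of it).
- pinpoint(camera, name): "position" ([x, y, z] in m, in the coordinates of the camera as it stood for that picture, good to about 4 mm: a listed point, or the origin of a listed thing).
The state is a dict: "t": time; "joint_pos": joint angles; "dq": joint speeds; "tau": joint torques, N m; "ee_pos": TCP position; "orientation": TCP orientation; "contact_force": force on the tool from outside, world axes, zero at the start; "torque": the same for the moment, N m; "finger_gap": finger opening in m; "finger_force": force on a finger pad.
Only numpy, scipy, OpenCV 4.12 (cv2) and the standard library are available. Lean on these libraries where they do the work, as an engineer would, in place of code of your own. Each camera call takes 0.05 s, during which the arm holds its last target. There are 200 camera calls.

## Working session

There is one attempt and no reset: what is moved stays moved. The work goes in short steps, Python scripts to look and compute and a tool call to move; the robot and the scene stay as the last step left them, time stands still between calls to the robot, and variables do not carry over. Pictures are saved under pics/ and viewed, at most 10 in all, crops included, and the job is handed in when it is done.

Besides the shell and the picture viewer there is one more tool, called after ">>>" as name([rows], argument=value, ...), one row to a line, values as JSON. step_arm: Moves the arm, as the interface text tells. Its arguments: {"type":"object","properties":{"motion":{"type":"array","items":{"type":"object","properties":{"claw":{"type":"number"},"x":{"type":"number"},"y":{"type":"number"},"z":{"type":"number"},"spin":{"type":"number"}}}}},"required":["motion"]}

```bash
mkdir -p pics
cat > h.py <<'E'
import numpy as np, cv2
from bench import env, optics, boxes_of, pinpoint
def snap(c,save=None):
    im=optics.snapshot(c); ci=optics.camera_info(c)
    if save: cv2.imwrite('pics/'+save,im[:,:,::-1])
    return ci
def look(f,c,n,ci,k=3):
    for d in f(c,n)[:k]:
        p=np.array(d['position']); w=np.array(ci['rotation'])@p+np.array(ci['eye'])
        px=np.array(ci['K'])@p; print(c,f.__name__,n,round(d['score'],2),np.round(w,4),np.round(px[:2]/px[2]))
E
python3 - <<'E'
from h import *
for c in('top','side'):
    ci=snap(c,c+'0.png'); print(c,np.round(ci['eye'],3))
    for n in('turner','grip','bed','tablet','cup_by_bed','candle','tray_floor'): look(pinpoint,c,n,ci)
a=cv2.imread('pics/top0.png');b=cv2.imread('pics/side0.png')
s=env.state();print(s['t'],s['ee_pos'],np.round(s['orientation'],3),s['finger_gap'])
E
```

```text
top [ 0.506 -0.238  0.954]
top call turner 0.63 [ 0.5781 -0.2886  0.004 ] [280. 203.]
top call turner 0.5 [ 0.7176 -0.2883 -0.0047] [281. 139.]
top call grip 0.67 [ 0.6325 -0.1244  0.0434] [201. 174.]
top call bed 0.71 [ 0.5584 -0.3395  0.0155] [305. 213.]
top call tablet 0.87 [ 0.599  -0.2248  0.0335] [250. 192.]
top call tablet 0.56 [ 0.4709 -0.0316  0.0088] [156. 253.]
top call cup_by_bed 0.83 [ 0.6784 -0.4067  0.0025] [336. 157.]
top call candle 0.76 [ 0.715  -0.2882 -0.0028] [281. 140.]
top call tray_floor 0.79 [ 0.5985 -0.2203  0.0262] [248. 192.]
side [0.313 0.471 0.382]
side call turner 0.74 [ 0.5995 -0.2209  0.0243] [258. 206.]
side call turner 0.73 [ 0.5769 -0.2797 -0.0017] [280. 208.]
side call grip 0.6 [ 0.6376 -0.1272  0.0452] [216. 214.]
side call bed 0.68 [ 0.5535 -0.3465  0.021 ] [302. 187.]
side call tablet 0.83 [ 0.4693 -0.0279  0.0058] [293. 288.]
side call tablet 0.55 [ 0.5928 -0.2299  0.0292] [264. 203.]
side call cup_by_bed 0.97 [ 0.6798 -0.408   0.0008] [257. 177.]
side call candle 0.68 [ 0.7185 -0.2905  0.0016] [218. 194.]
side call tray_floor 0.82 [ 0.5976 -0.2187  0.0258] [259. 206.]
0.8 [ 0.13794506 -0.50658458  0.22673926] [[ 0.965  0.263  0.   ]
 [ 0.263 -0.965 -0.   ]
 [ 0.     0.    -1.   ]] 0.09170450428400588
```

View pics/top0.png

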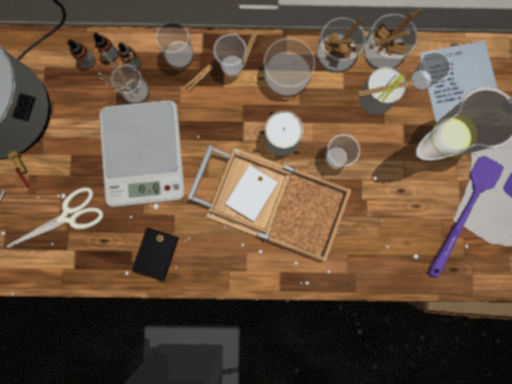

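View pics/side0.png

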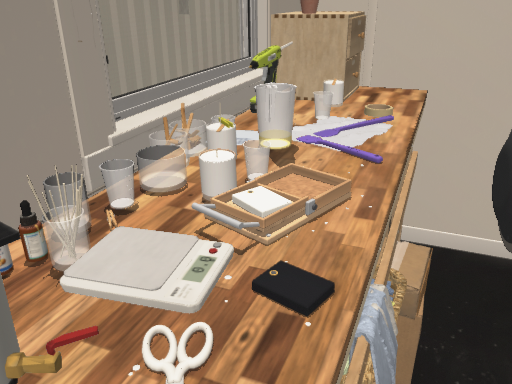

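The top view shows the tray with the white tablet at px (250,192), the grip bar at (203,175), the bed at (305,213), and the scale close to the left of the bar. The side view agrees; the black tablet at (156,253) in the top view is a look-alike. Two-camera fit: stand yaw is about -20°, the hinge is at (0.577, -0.284) and the grip at (0.635, -0.125, 0.044). Next I move above the grip.

>>> step_arm([
  {"x": 5, "y": -2, "z": 0, "spin": 5, "claw": 4},
  {"x": 11, "y": -4.5, "spin": 12, "claw": 4},
  {"x": 17, "y": -7, "spin": 20, "claw": 4},
  {"x": 23, "y": -9.5, "spin": 28, "claw": 4},
  {"x": 29, "y": -12, "spin": 35, "claw": 4},
  {"x": 34, "y": -14, "spin": 35, "claw": 4},
  {"x": 39, "y": -16, "spin": 35, "claw": 4},
  {"x": 44, "y": -18, "spin": 35, "claw": 4},
])

```text
validation failed for argument at $.mo...
```

Run:
```python
from h import *
s=env.state();print(s['t'],s['ee_pos'],np.round(s['orientation'],3),s['finger_gap'],s['joint_pos'])
ci=snap('wrist','w1.png');print(np.round(ci['eye'],3))
for n in('turner','grip','bed','tablet','cup_by_bed','candle','tray_floor'): look(pinpoint,'wrist',n,ci,2)
```

```text
0.8 [ 0.13794506 -0.50658458  0.22673926] [[ 0.965  0.263  0.   ]
 [ 0.263 -0.965 -0.   ]
 [ 0.     0.    -1.   ]] 0.09170450428400588 [-8.31350586e+01  1.95966877e+01  8.73224273e+01  8.20365682e-04
  7.30761886e+01 -8.36730269e+00]
[ 0.21  -0.486  0.386]
```

View pics/w1.png

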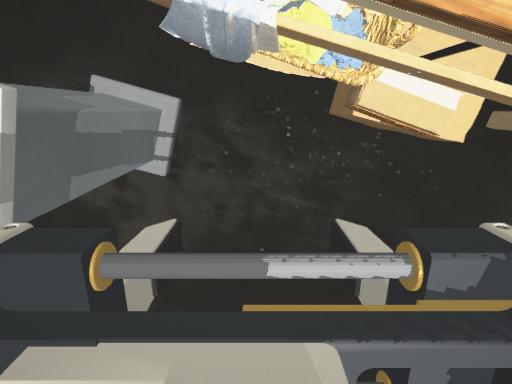

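The call was refused, probably because rows missing a key are invalid. The wrist picture shows only the floor, since the arm has not moved. I'll resend with every key in each row.

>>> step_arm([
  {"x": 5, "y": -2, "z": 0, "spin": 5, "claw": 4},
  {"x": 11, "y": -4.5, "z": 0, "spin": 12, "claw": 4},
  {"x": 17, "y": -7, "z": 0, "spin": 20, "claw": 4},
  {"x": 23, "y": -9.5, "z": 0, "spin": 28, "claw": 4},
  {"x": 29, "y": -12, "z": 0, "spin": 35, "claw": 4},
  {"x": 34, "y": -14, "z": 0, "spin": 35, "claw": 4},
  {"x": 39, "y": -16, "z": 0, "spin": 35, "claw": 4},
  {"x": 44, "y": -18, "z": 0, "spin": 35, "claw": 4},
])

```text
t: 2.2
ee_pos: [0.5167, -0.2159, 0.2268]
orientation: [[0.941, -0.338, 0.0], [-0.338, -0.941, -0.0], [0.0, 0.0, -1.0]]
contact_force: [0.6, -1.1, 0.3]
finger_gap: 0.0402
finger_force: 0.0
```

Run:
```python
from h import *
ci=snap('wrist','w2.png');print(np.round(ci['eye'],3))
for n in('turner','grip','bed','tablet','candle','tray_floor'): look(pinpoint,'wrist',n,ci,2)
```

```text
[ 0.59  -0.236  0.386]
wrist call turner 0.78 [ 0.5858 -0.2768 -0.0039] [287. 102.]
wrist call grip 0.67 [ 0.6448 -0.1141  0.0499] [141. 100.]
wrist call bed 0.8 [ 0.5606 -0.3346  0.0164] [338. 106.]
wrist call tablet 0.87 [ 0.4784 -0.0265  0.012 ] [147. 235.]
wrist call tablet 0.65 [ 0.6015 -0.2251  0.03  ] [245. 104.]
```

View pics/w2.png

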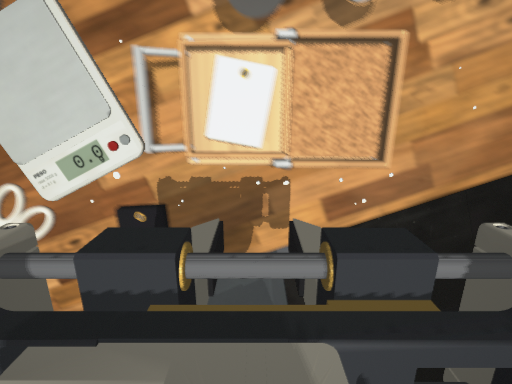

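The wrist view shows the bar from px (139,48) to (149,150), the hinge pins at (287,34) and (283,163), and the tablet at (241,100). The edges look symmetric about the image centre, so the yaw is right. I'll turn these pixels into positions, adding the top view for height.

```bash
cat >> h.py <<'E'
def ray(ci,u,v):
    d=np.array(ci['rotation'])@np.linalg.solve(np.array(ci['K']),[u,v,1.]); return np.array(ci['eye']),d
def atz(ci,u,v,z):
    e,d=ray(ci,u,v); return e+d*(z-e[2])/d[2]
def tri(a,b):
    (e,d),(f,g)=a,b; s=np.linalg.lstsq(np.c_[d,-g],f-e,rcond=None)[0]; p,q=e+d*s[0],f+g*s[1]; return np.round((p+q)/2,4),round(np.linalg.norm(p-q),4)
E
python3 - <<'E'
from h import *
w=optics.camera_info('wrist');t=optics.camera_info('top');s=optics.camera_info('side')
for u,v,z in((139,48,.045),(149,150,.045),(287,34,.024),(283,163,.024)): print(np.round(atz(w,u,v,z),4))
print('top',np.round(atz(t,212,150,.045),4),np.round(atz(t,194,201,.045),4))
print(tri(ray(w,139,48),ray(t,212,150)),tri(ray(w,149,150),ray(t,194,201)))
print(tri(ray(w,139,48),ray(s,198,206)),tri(ray(w,149,150),ray(s,242,226)))
E
```

```text
[ 0.689  -0.1424  0.045 ]
[ 0.5831 -0.1034  0.045 ]
[ 0.6506 -0.3045  0.024 ]
[ 0.5081 -0.2526  0.024 ]
top [ 0.6823 -0.1459  0.045 ] [ 0.5775 -0.1124  0.045 ]
(array([ 0.6785, -0.1498,  0.0733]), np.float64(0.004)) (array([ 0.5794, -0.1145,  0.069 ]), np.float64(0.0079))
(array([ 0.6855, -0.1441,  0.0458]), np.float64(0.0066)) (array([ 0.5816, -0.1041,  0.0451]), np.float64(0.0032))
```

>>> step_arm([
  {"x": 2, "y": -3, "z": 0, "spin": 0, "claw": 3.4},
  {"x": 4, "y": -6, "z": 2, "spin": 0, "claw": 3.4},
  {"x": 6, "y": -9, "z": 4, "spin": 0, "claw": 3.4},
  {"x": 7, "y": -11, "z": 6.5, "spin": 0, "claw": 3.4},
  {"x": 8, "y": -12.6, "z": 9, "spin": 0, "claw": 3.4},
  {"x": 8, "y": -12.6, "z": 11, "spin": 0, "claw": 3.4},
  {"x": 8, "y": -12.6, "z": 13, "spin": 0, "claw": 3.4},
  {"x": 8, "y": -12.6, "z": 13, "spin": 0, "claw": 3.4},
])

```text
t: 3.55
ee_pos: [0.6315, -0.1269, 0.0953]
orientation: [[0.94, -0.34, -0.003], [-0.34, -0.94, 0.001], [-0.004, 0.0, -1.0]]
contact_force: [-0.8, 0.0, 0.4]
finger_gap: 0.0341
finger_force: 0.0
```

Run:
```python
from h import *
ci=snap('wrist','w3.png')
look(pinpoint,'wrist','grip',ci,2)
ci=snap('side','s3.png')
look(pinpoint,'side','grip',ci,2)
a=cv2.imread('pics/w3.png');b=cv2.imread('pics/s3.png')[130:290,130:370]
cv2.imwrite('pics/c3.png',np.vstack([cv2.resize(a,(400,300)),cv2.resize(b,(400,267))]))
```

```text
wrist call grip 0.87 [ 0.6413 -0.1227  0.0489] [248. 199.]
side call grip 0.91 [ 0.6388 -0.1295  0.0464] [216. 213.]
```

View pics/c3.png

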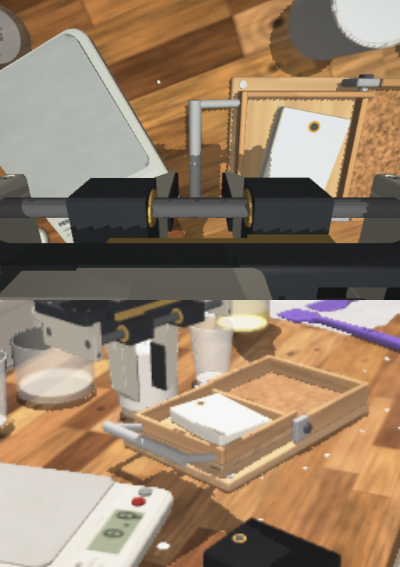

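The upper crop shows the bar at about px (250,199) of the full wrist image, roughly 3 mm to one side of the gap's middle. The scale's edge sits close to where the outer finger will come down, so I'll check that clearance in the stand frame before descending.

Run:
```python
from h import *
s=env.state();print(s['ee_pos'])
R=np.array([[.94,-.342],[.342,.94]]);g=np.array([.635,-.1245])
f=lambda p:np.round(R@0+0 if 0 else np.array([[.94,-.342],[.342,.94]])@(np.array(p)[:2]-g),4)
w=optics.camera_info('wrist');t=optics.camera_info('top')
print('tcp',f(s['ee_pos']))
for v in(140,200): print('bar',f(atz(w,250,v,.045)))
for z in(.01,.035):
  for u,v in((178,102),(184,190)): print('scale top',z,f(atz(t,u,v,z)))
  for u,v in((123,45),(216,217)): print('scale wr',z,f(atz(w,u,v,z)))
```

```text
[ 0.63357544 -0.12663305  0.09808487]
tcp [-0.0006 -0.0025]
bar [0.051  0.0032]
bar [0.0036 0.0033]
scale top 0.01 [0.1283 0.1079]
scale top 0.01 [-0.0432  0.0253]
scale wr 0.01 [0.1224 0.1056]
scale wr 0.01 [-0.0249  0.0362]
scale top 0.035 [0.1227 0.1011]
scale top 0.035 [-0.0442  0.0207]
scale wr 0.035 [0.1174 0.0949]
scale wr 0.035 [-0.015   0.0325]
```

>>> step_arm([
  {"x": 1.2, "y": -0.2, "z": 0, "spin": 0, "claw": 2.8},
  {"x": 2.3, "y": -0.4, "z": 0, "spin": 0, "claw": 2.8},
  {"x": 2.3, "y": -0.4, "z": 1.5, "spin": 0, "claw": 2.8},
  {"x": 2.3, "y": -0.4, "z": 3, "spin": 0, "claw": 2.8},
  {"x": 2.3, "y": -0.4, "z": 4.5, "spin": 0, "claw": 2.8},
  {"x": 2.3, "y": -0.4, "z": 6, "spin": 0, "claw": 2.8},
  {"x": 2.3, "y": -0.4, "z": 7, "spin": 0, "claw": 2.8},
  {"x": 2.3, "y": -0.4, "z": 7, "spin": 0, "claw": 2.8},
])

```text
t: 4.75
ee_pos: [0.6555, -0.1297, 0.0256]
orientation: [[0.941, -0.338, -0.002], [-0.338, -0.941, 0.0], [-0.002, 0.0, -1.0]]
contact_force: [0.6, 0.2, -0.2]
finger_gap: 0.028
finger_force: 0.0
```

Run:
```python
from h import *
s=env.state();print(s['t'],s['ee_pos'],s['contact_force'])
snap('wrist','w4.png');snap('side','s4.png')
a=cv2.imread('pics/w4.png');b=cv2.imread('pics/s4.png')[130:290,130:370]
cv2.imwrite('pics/c4.png',np.vstack([cv2.resize(a,(400,300)),cv2.resize(b,(400,267))]))
```

```text
4.75 [ 0.65552244 -0.12965154  0.02557747] [ 0.58371894  0.19589135 -0.16628486]
```

View pics/c4.png

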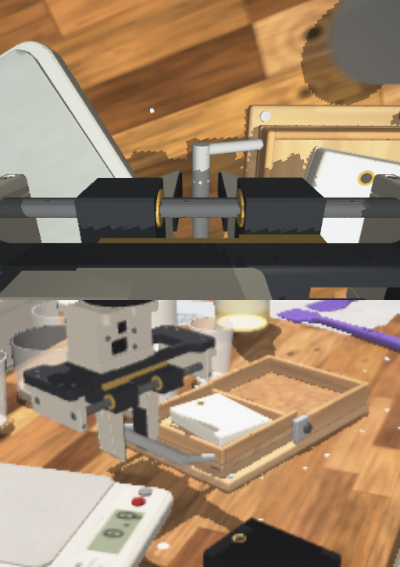

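The bar runs centrally between the fingers (wrist crop x≈203, fingers at 180 and 220). The side crop shows both fingers straddling it, with no contact force. Closing now.

>>> step_arm([
  {"x": 0, "y": 0, "z": 0, "spin": 0, "claw": 2},
  {"x": 0, "y": 0, "z": 0, "spin": 0, "claw": 1},
  {"x": 0, "y": 0, "z": 0, "spin": 0, "claw": 0.6},
  {"x": 0, "y": 0, "z": 0, "spin": 0, "claw": 0.6},
  {"x": 0, "y": 0, "z": 0, "spin": 0, "claw": 0.4},
  {"x": 0, "y": 0, "z": 0, "spin": 0, "claw": 0.4},
  {"x": 0, "y": 0, "z": 0, "spin": 0, "claw": 0.4},
  {"x": 0, "y": 0, "z": 0, "spin": 0, "claw": 0.4},
])

```text
t: 5.85
ee_pos: [0.6562, -0.1305, 0.0272]
orientation: [[0.941, -0.338, 0.001], [-0.338, -0.941, -0.001], [0.001, 0.001, -1.0]]
contact_force: [-2.7, -4.7, 4.1]
finger_gap: 0.0111
finger_force: 30.0
```

Run:
```python
import numpy as np
P=lambda a:np.array([-(17*np.cos(a)-2.1*np.sin(a)),-(17*np.sin(a)+2.1*np.cos(a))])
for a0,a1 in((0,.4),(.4,.8),(.8,1.2),(1.2,1.5),(1.5,1.7),(1.7,1.8),(1.7,1.4),(1.4,1.0),(1.0,.6),(.6,.25),(.25,0)):
    print(a0,a1,[tuple((P(a)-P(a0)).round(2)) for a in np.linspace(a0,a1,9)[1:]])
```

```text
0 0.4 [(np.float64(0.13), np.float64(-0.85)), (np.float64(0.29), np.float64(-1.69)), (np.float64(0.5), np.float64(-2.52)), (np.float64(0.76), np.float64(-3.34)), (np.float64(1.05), np.float64(-4.14)), (np.float64(1.38), np.float64(-4.93)), (np.float64(1.75), np.float64(-5.7)), (np.float64(2.16), np.float64(-6.45))]
0.4 0.8 [(np.float64(0.45), np.float64(-0.73)), (np.float64(0.93), np.float64(-1.44)), (np.float64(1.44), np.float64(-2.12)), (np.float64(2.0), np.float64(-2.78)), (np.float64(2.58), np.float64(-3.41)), (np.float64(3.19), np.float64(-4.0)), (np.float64(3.83), np.float64(-4.57)), (np.float64(4.5), np.float64(-5.1))]
0.8 1.2 [(np.float64(0.7), np.float64(-0.5)), (np.float64(1.42), np.float64(-0.96)), (np.float64(2.16), np.float64(-1.39)), (np.float64(2.92), np.float64(-1.78)), (np.float64(3.7), np.float64(-2.13)), (np.float64(4.5), np.float64(-2.44)), (np.float64(5.31), np.float64(-2.72)), (np.float64(6.13), np.float64(-2.95))]
1.2 1.5 [(np.float64(0.63), np.float64(-0.15)), (np.float64(1.26), np.float64(-0.27)), (np.float64(1.89), np.float64(-0.37)), (np.float64(2.53), np.f
[... 1699 characters left out ...]
4), np.float64(3.48)), (np.float64(-5.43), np.float64(4.11))]
0.6 0.25 [(np.float64(-0.48), np.float64(0.57)), (np.float64(-0.94), np.float64(1.17)), (np.float64(-1.37), np.float64(1.78)), (np.float64(-1.78), np.float64(2.41)), (np.float64(-2.15), np.float64(3.06)), (np.float64(-2.5), np.float64(3.72)), (np.float64(-2.82), np.float64(4.4)), (np.float64(-3.11), np.float64(5.09))]
0.25 0 [(np.float64(-0.19), np.float64(0.5)), (np.float64(-0.36), np.float64(1.01)), (np.float64(-0.51), np.float64(1.52)), (np.float64(-0.65), np.float64(2.04)), (np.float64(-0.78), np.float64(2.56)), (np.float64(-0.88), np.float64(3.08)), (np.float64(-0.97), np.float64(3.61)), (np.float64(-1.05), np.float64(4.14))]
```

>>> step_arm([
  {"x": 0, "y": 0.13, "z": -0.85, "spin": 0, "claw": 0.4},
  {"x": 0, "y": 0.29, "z": -1.69, "spin": 0, "claw": 0.4},
  {"x": 0, "y": 0.5, "z": -2.52, "spin": 0, "claw": 0.4},
  {"x": 0, "y": 0.76, "z": -3.34, "spin": 0, "claw": 0.4},
  {"x": 0, "y": 1.05, "z": -4.14, "spin": 0, "claw": 0.4},
  {"x": 0, "y": 1.38, "z": -4.93, "spin": 0, "claw": 0.4},
  {"x": 0, "y": 1.75, "z": -5.7, "spin": 0, "claw": 0.4},
  {"x": 0, "y": 2.16, "z": -6.45, "spin": 0, "claw": 0.4},
])

```text
t: 6.85
ee_pos: [0.649, -0.1498, 0.0919]
orientation: [[0.941, -0.338, 0.001], [-0.338, -0.941, 0.001], [0.0, -0.001, -1.0]]
contact_force: [3.4, -1.6, -2.9]
finger_gap: 0.0109
finger_force: 30.0
```

>>> step_arm([
  {"x": 0, "y": 0.45, "z": -0.73, "spin": 0, "claw": 0.4},
  {"x": 0, "y": 0.93, "z": -1.44, "spin": 0, "claw": 0.4},
  {"x": 0, "y": 1.44, "z": -2.12, "spin": 0, "claw": 0.4},
  {"x": 0, "y": 2.0, "z": -2.78, "spin": 0, "claw": 0.4},
  {"x": 0, "y": 2.58, "z": -3.41, "spin": 0, "claw": 0.4},
  {"x": 0, "y": 3.19, "z": -4.0, "spin": 0, "claw": 0.4},
  {"x": 0, "y": 3.83, "z": -4.57, "spin": 0, "claw": 0.4},
  {"x": 0, "y": 4.5, "z": -5.1, "spin": 0, "claw": 0.4},
])

```text
t: 7.85
ee_pos: [0.6343, -0.1903, 0.1445]
orientation: [[0.941, -0.337, 0.003], [-0.337, -0.941, 0.003], [0.002, -0.004, -1.0]]
contact_force: [1.6, 8.7, 7.0]
finger_gap: 0.0108
finger_force: 30.0
```

>>> step_arm([
  {"x": 0, "y": 0.7, "z": -0.5, "spin": 0, "claw": 0.4},
  {"x": 0, "y": 1.42, "z": -0.96, "spin": 0, "claw": 0.4},
  {"x": 0, "y": 2.16, "z": -1.39, "spin": 0, "claw": 0.4},
  {"x": 0, "y": 2.92, "z": -1.78, "spin": 0, "claw": 0.4},
  {"x": 0, "y": 3.7, "z": -2.13, "spin": 0, "claw": 0.4},
  {"x": 0, "y": 4.5, "z": -2.44, "spin": 0, "claw": 0.4},
  {"x": 0, "y": 5.31, "z": -2.72, "spin": 0, "claw": 0.4},
  {"x": 0, "y": 6.13, "z": -2.95, "spin": 0, "claw": 0.4},
])

```text
t: 8.85
ee_pos: [0.6128, -0.2494, 0.1741]
orientation: [[0.941, -0.338, 0.001], [-0.338, -0.941, 0.001], [0.001, -0.001, -1.0]]
contact_force: [-0.9, 3.7, 3.6]
finger_gap: 0.011
finger_force: 30.0
```

>>> step_arm([
  {"x": 0, "y": 0.63, "z": -0.15, "spin": 0, "claw": 0.4},
  {"x": 0, "y": 1.26, "z": -0.27, "spin": 0, "claw": 0.4},
  {"x": 0, "y": 1.89, "z": -0.37, "spin": 0, "claw": 0.4},
  {"x": 0, "y": 2.53, "z": -0.44, "spin": 0, "claw": 0.4},
  {"x": 0, "y": 3.17, "z": -0.49, "spin": 0, "claw": 0.4},
  {"x": 0, "y": 3.81, "z": -0.52, "spin": 0, "claw": 0.4},
  {"x": 0, "y": 4.45, "z": -0.52, "spin": 0, "claw": 0.4},
  {"x": 0, "y": 5.1, "z": -0.5, "spin": 0, "claw": 0.4},
])

```text
t: 9.85
ee_pos: [0.5949, -0.2983, 0.1778]
orientation: [[0.941, -0.338, -0.001], [-0.338, -0.941, -0.0], [-0.001, 0.0, -1.0]]
contact_force: [-1.4, 0.9, 2.0]
finger_gap: 0.0108
finger_force: 30.0
```

>>> step_arm([
  {"x": 0, "y": 0.43, "z": 0.03, "spin": 0, "claw": 0.4},
  {"x": 0, "y": 0.85, "z": 0.07, "spin": 0, "claw": 0.4},
  {"x": 0, "y": 1.28, "z": 0.11, "spin": 0, "claw": 0.4},
  {"x": 0, "y": 1.7, "z": 0.17, "spin": 0, "claw": 0.4},
  {"x": 0, "y": 2.13, "z": 0.24, "spin": 0, "claw": 0.4},
  {"x": 0, "y": 2.55, "z": 0.33, "spin": 0, "claw": 0.4},
  {"x": 0, "y": 2.96, "z": 0.42, "spin": 0, "claw": 0.4},
  {"x": 0, "y": 3.38, "z": 0.52, "spin": 0, "claw": 0.4},
])

```text
t: 10.85
ee_pos: [0.5834, -0.3302, 0.1715]
orientation: [[0.941, -0.338, -0.001], [-0.338, -0.941, 0.0], [-0.001, 0.0, -1.0]]
contact_force: [-5.5, 0.8, 5.6]
finger_gap: 0.0108
finger_force: 30.0
```

Run:
```python
from h import *
c=snap('side','s5.png');look(pinpoint,'side','tablet',c);c=snap('top','t5.png');look(pinpoint,'top','tablet',c)
a=cv2.imread('pics/s5.png')[60:280,130:390];b=cv2.imread('pics/t5.png')[110:280,170:370]
cv2.imwrite('pics/c5.png',np.hstack([cv2.resize(a,(400,338)),cv2.resize(b,(398,338))]))
```

```text
side call tablet 0.68 [ 0.4706 -0.0289  0.0055] [292. 288.]
top call tablet 0.84 [ 0.5536 -0.3268  0.0288] [300. 215.]
top call tablet 0.65 [ 0.4722 -0.0312  0.0099] [155. 253.]
```

View pics/c5.png

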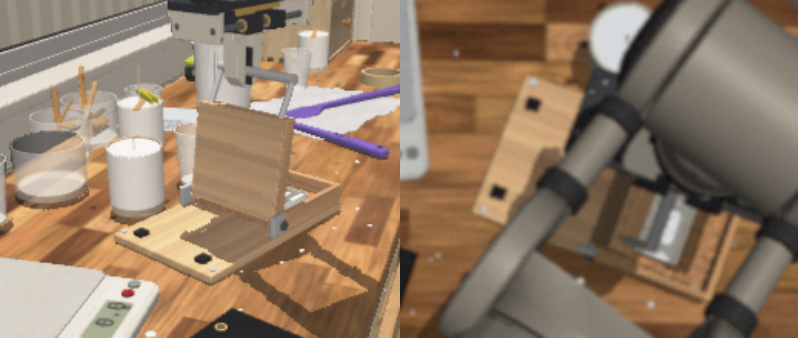

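The side crop shows the tray past upright with something white on the bed behind it at about px (290,198). The top crop shows the tablet on the bed at (665,235). I need to see whether it lies flat before lowering, so I'll check the wrist view.

Run:
```python
from h import *
c=snap('wrist','w6.png');look(pinpoint,'wrist','tablet',c)
a=cv2.imread('pics/w6.png');b=cv2.imread('pics/t5.png')[190:270,260:360];d=cv2.imread('pics/s5.png')[160:220,280:360]
cv2.imwrite('pics/c6.png',np.hstack([cv2.resize(a,(440,500)),np.vstack([cv2.resize(b,(340,250)),cv2.resize(d,(340,250))])]))
```

```text
wrist call tablet 0.95 [ 0.4723 -0.0294  0.0107] [ 78. 320.]
wrist call tablet 0.67 [ 0.5524 -0.3304  0.0218] [266. 201.]
```

View pics/c6.png

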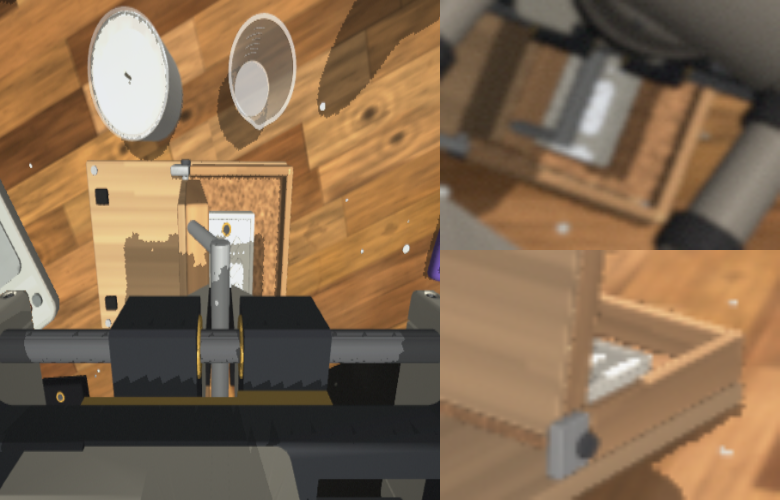

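The tablet lies on the bed with its raised border up (wrist crop around (232,250)), and the cup and candle are undisturbed. Lowering the tray.

>>> step_arm([
  {"x": 0, "y": -0.62, "z": -0.15, "spin": 0, "claw": 0.4},
  {"x": 0, "y": -1.25, "z": -0.27, "spin": 0, "claw": 0.4},
  {"x": 0, "y": -1.89, "z": -0.37, "spin": 0, "claw": 0.4},
  {"x": 0, "y": -2.53, "z": -0.45, "spin": 0, "claw": 0.4},
  {"x": 0, "y": -3.17, "z": -0.51, "spin": 0, "claw": 0.4},
  {"x": 0, "y": -3.81, "z": -0.54, "spin": 0, "claw": 0.4},
  {"x": 0, "y": -4.45, "z": -0.54, "spin": 0, "claw": 0.4},
  {"x": 0, "y": -5.09, "z": -0.52, "spin": 0, "claw": 0.4},
])

```text
t: 12.15
ee_pos: [0.6016, -0.2816, 0.1766]
orientation: [[0.941, -0.338, 0.0], [-0.338, -0.941, -0.0], [0.0, 0.0, -1.0]]
contact_force: [-4.2, 0.2, 0.1]
finger_gap: 0.011
finger_force: 30.0
```

>>> step_arm([
  {"x": 0, "y": -0.85, "z": 0.06, "spin": 0, "claw": 0.4},
  {"x": 0, "y": -1.7, "z": 0.17, "spin": 0, "claw": 0.4},
  {"x": 0, "y": -2.55, "z": 0.31, "spin": 0, "claw": 0.4},
  {"x": 0, "y": -3.38, "z": 0.5, "spin": 0, "claw": 0.4},
  {"x": 0, "y": -4.21, "z": 0.73, "spin": 0, "claw": 0.4},
  {"x": 0, "y": -5.02, "z": 1.01, "spin": 0, "claw": 0.4},
  {"x": 0, "y": -5.82, "z": 1.32, "spin": 0, "claw": 0.4},
  {"x": 0, "y": -6.6, "z": 1.67, "spin": 0, "claw": 0.4},
])

```text
t: 13.15
ee_pos: [0.6245, -0.2197, 0.1601]
orientation: [[0.941, -0.338, 0.002], [-0.338, -0.941, -0.001], [0.002, 0.0, -1.0]]
contact_force: [4.1, -2.7, 0.0]
finger_gap: 0.011
finger_force: 30.0
```

>>> step_arm([
  {"x": 0, "y": -0.76, "z": 0.39, "spin": 0, "claw": 0.4},
  {"x": 0, "y": -1.5, "z": 0.82, "spin": 0, "claw": 0.4},
  {"x": 0, "y": -2.22, "z": 1.28, "spin": 0, "claw": 0.4},
  {"x": 0, "y": -2.92, "z": 1.78, "spin": 0, "claw": 0.4},
  {"x": 0, "y": -3.59, "z": 2.32, "spin": 0, "claw": 0.4},
  {"x": 0, "y": -4.23, "z": 2.88, "spin": 0, "claw": 0.4},
  {"x": 0, "y": -4.84, "z": 3.48, "spin": 0, "claw": 0.4},
  {"x": 0, "y": -5.43, "z": 4.11, "spin": 0, "claw": 0.4},
])

```text
t: 14.15
ee_pos: [0.6428, -0.1688, 0.1188]
orientation: [[0.941, -0.338, 0.002], [-0.338, -0.941, -0.001], [0.002, 0.0, -1.0]]
contact_force: [4.9, -2.0, 1.1]
finger_gap: 0.011
finger_force: 30.0
```

>>> step_arm([
  {"x": 0, "y": -0.48, "z": 0.57, "spin": 0, "claw": 0.4},
  {"x": 0, "y": -0.94, "z": 1.17, "spin": 0, "claw": 0.4},
  {"x": 0, "y": -1.37, "z": 1.78, "spin": 0, "claw": 0.4},
  {"x": 0, "y": -1.78, "z": 2.41, "spin": 0, "claw": 0.4},
  {"x": 0, "y": -2.15, "z": 3.06, "spin": 0, "claw": 0.4},
  {"x": 0, "y": -2.5, "z": 3.72, "spin": 0, "claw": 0.4},
  {"x": 0, "y": -2.82, "z": 4.4, "spin": 0, "claw": 0.4},
  {"x": 0, "y": -3.11, "z": 5.09, "spin": 0, "claw": 0.4},
])

```text
t: 15.15
ee_pos: [0.6532, -0.1397, 0.0678]
orientation: [[0.941, -0.338, 0.001], [-0.338, -0.941, -0.001], [0.002, 0.0, -1.0]]
contact_force: [4.8, -2.8, -0.5]
finger_gap: 0.011
finger_force: 30.0
```

>>> step_arm([
  {"x": 0, "y": -0.19, "z": 0.5, "spin": 0, "claw": 0.4},
  {"x": 0, "y": -0.36, "z": 1.01, "spin": 0, "claw": 0.4},
  {"x": 0, "y": -0.51, "z": 1.52, "spin": 0, "claw": 0.4},
  {"x": 0, "y": -0.65, "z": 2.04, "spin": 0, "claw": 0.4},
  {"x": 0, "y": -0.78, "z": 2.56, "spin": 0, "claw": 0.4},
  {"x": 0, "y": -0.88, "z": 3.08, "spin": 0, "claw": 0.4},
  {"x": 0, "y": -0.97, "z": 3.61, "spin": 0, "claw": 0.4},
  {"x": 0, "y": -1.05, "z": 4.14, "spin": 0, "claw": 0.4},
])

```text
t: 16.15
ee_pos: [0.6568, -0.1307, 0.0292]
orientation: [[0.941, -0.338, 0.002], [-0.338, -0.941, -0.002], [0.002, 0.001, -1.0]]
contact_force: [-11.1, -3.7, 38.1]
finger_gap: 0.0106
finger_force: 30.0
```

The tray is seated: the 38 N upward force is the stop. I'll ease off, then open.

>>> step_arm([
  {"x": 0, "y": 0, "z": -0.15, "spin": 0, "claw": 0.4},
  {"x": 0, "y": 0, "z": -0.25, "spin": 0, "claw": 0.4},
  {"x": 0, "y": 0, "z": -0.25, "spin": 0, "claw": 0.4},
  {"x": 0, "y": 0, "z": -0.25, "spin": 0, "claw": 1.3},
  {"x": 0, "y": 0, "z": -0.25, "spin": 0, "claw": 1.8},
  {"x": 0, "y": 0, "z": -0.25, "spin": 0, "claw": 2.8},
  {"x": 0, "y": 0, "z": -0.25, "spin": 0, "claw": 2.8},
  {"x": 0, "y": 0, "z": -0.25, "spin": 0, "claw": 2.8},
])

```text
t: 17.15
ee_pos: [0.656, -0.1295, 0.0289]
orientation: [[0.941, -0.338, -0.0], [-0.338, -0.941, 0.0], [-0.0, -0.0, -1.0]]
contact_force: [-0.1, -0.3, -0.4]
finger_gap: 0.0279
finger_force: 0.0
```

>>> step_arm([
  {"x": 0, "y": 0, "z": -1, "spin": 0, "claw": 2.8},
  {"x": 0, "y": 0, "z": -3, "spin": 0, "claw": 2.8},
  {"x": 0, "y": 0, "z": -6, "spin": 0, "claw": 2.8},
  {"x": 0, "y": 0, "z": -10, "spin": 0, "claw": 2.8},
  {"x": 0, "y": 0, "z": -15, "spin": 0, "claw": 2.8},
  {"x": -4, "y": -3, "z": -20, "spin": 0, "claw": 2.8},
  {"x": -9, "y": -7, "z": -20, "spin": 0, "claw": 2.8},
  {"x": -14, "y": -11, "z": -20, "spin": 0, "claw": 2.8},
])

```text
t: 18.15
ee_pos: [0.5657, 0.0146, 0.2309]
orientation: [[0.941, -0.339, 0.003], [-0.339, -0.941, -0.0], [0.003, -0.001, -1.0]]
contact_force: [0.1, 1.0, -0.4]
finger_gap: 0.0284
finger_force: 0.0
```

Run:
```python
from h import *
print(env.state()['finger_gap'])
for c in('top','side'):
    ci=snap(c,c+'7.png')
    for n in('grip','tablet','cup_by_bed','candle'): look(pinpoint,c,n,ci,2)
a=cv2.imread('pics/side7.png')[130:270,170:370];b=cv2.imread('pics/top7.png')[110:270,180:370]
cv2.imwrite('pics/c7.png',np.hstack([cv2.resize(a,(400,340)),cv2.resize(b,(400,340))]))
```

```text
0.028371861711663164
top call grip 0.72 [ 0.6313 -0.1214  0.0418] [199. 175.]
top call tablet 0.89 [ 0.4685 -0.0303  0.0081] [155. 255.]
top call tablet 0.79 [ 0.5556 -0.3257  0.0241] [299. 214.]
top call cup_by_bed 0.68 [ 0.6806 -0.4077 -0.0008] [336. 157.]
top call candle 0.67 [ 0.7176 -0.2906 -0.0022] [282. 139.]
top call candle 0.52 [ 0.6006 -0.2211  0.0275] [248. 191.]
side call grip 0.96 [ 0.6341 -0.1285  0.0433] [219. 215.]
side call tablet 0.85 [ 0.4705 -0.0311  0.0036] [293. 288.]
side call tablet 0.64 [ 0.5505 -0.3295  0.0242] [301. 188.]
side call cup_by_bed 0.73 [ 0.6782 -0.4059  0.0026] [257. 177.]
side call cup_by_bed 0.15 [ 0.5778 -0.2821  0.0009] [281. 206.]
side call candle 0.56 [ 0.7184 -0.292   0.0015] [219. 194.]
```

View pics/c7.png

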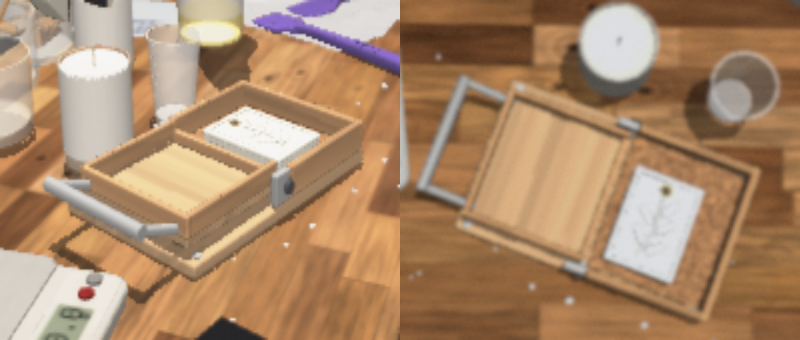

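The tablet lies flat on the bed with the leaf sprig up (top crop (655,225)). The tray is level and empty, the cup and candle are where they were, and the robot is clear.

```bash
python3 -c "
from bench import env
print(env.sign_off())"
```

```text
the job is handed in; nothing more can be done
None
```

The tablet lies flat on the cork bed relief side up, the tray was lowered to rest and released, the cup and candle have not moved, and the job is handed in at about 18 s of the 48 s allowed.

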